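Set the support jack with its pin bar

ROBOT

A 6-joint arm with a two-finger parallel gripper is mounted at the origin on the work surface. World frame = base frame: x ahead of the robot, y to its left, z up, the work surface at z = 0. Lengths are in m, angles in degrees, forces in N, time in s.
With the tool pointing down it reaches from about 0.35 to 0.875 m from the base axis. Payload 4.2 kg.
Tool frame: the origin (TCP) lies midway between the tips of the shut fingers; the grasp point (between the pads) lies 19 mm behind it; z points along the fingers, y is the line along which they close (so a half turn about z gives the same grasp; the last joint's range is limited). The gripper opens to 87 mm and grips with 3 to 60 N. Pads are 19 mm wide; open, the fingers measure 117 mm over their backs; the gripper's body (75 mm by 190 mm) begins 51 mm behind the grasp point.
Start: joints at [87.525, 22.042, 0.453, 0, -68.411, -14.817], TCP at [0.186, 0.597, 0.223] pointing down, gripper open.
Joint ranges: [-179.83, 179.83], [-69.29, 118.12], [-61.27, 80.66], [-181.25, 117.63], [-171.15, -9.14], [-177.46, 177.46]. Speed limits (degrees/s): [159.86, 159.86, 180, 180, 180, 180].

INTERFACE

Orientations are given as [roll, pitch, yaw] about the fixed x, y, z axes, in that order (R = Rz(yaw) Ry(pitch) Rx(roll)).
In Python, from workcell import env gives the robot as it stands. The module is installed in compiled form; this text tells all that it offers. Calls block until the motion is done:
- env.goto(position, orientation): joint-space move of the TCP to a pose.
- env.move_straight(position, rotation=None, rate=0.15, force_limit=None): straight line of the TCP; rotation=None keeps the orientation; rate is the mean speed in m/s. With force_limit (N) it stops when the force on the tool has changed by that much, and returns True; else False.
- env.set_joints(angles): joint-space move.
- env.gripper_to(opening, grasp_force=None): opening from 0.0 (shut) to 1.0 (fully open); grasp_force is the grip in N (None keeps the last); returns when the fingers have stopped.
- env.dwell(seconds).
- env.inverse_kinematics(position, orientation): joint angles nearest the present ones, or None.
- env.read_state(): the state.
- env.grab_frame(name): name is "side" or "top"; returns a dict with "image" (420x560x3 uint8, blue, green, red), "fx", "fy", "cx", "cy" (pixels), "D" ([k1, k2, p1, p2, k3] as OpenCV has them; the pictures are not rectified), "position" and "orientation" of the camera in the world. Camera axes: x right, y up, looking along -z (the intrinsics and any distortion apply to the point x, -y, -z); pixel columns grow to the right and rows downward; lengths in m; the calibration is good to about 2 mm. A picture is of the moment at which its call begins. There is no depth.
A pose or a line that the arm cannot do raises env.Unreachable and nothing moves.
- env.close_job(): hands the job in; it is judged then, once.
Trained networks look in a picture, given as the dict that the camera call returned (one of the last four; its "shot" number tells which), for a name from the list of things; names that differ only in an ending like _2 or _b are one class to them, and where a whole thing is asked for, a point or a joint stands for the part that bears it (a point fixed in the world has none). Each returns a list of dicts, best first, with "score" (0 to 1); they miss things now and then, are a little off and sometimes report something else, mostly with a low value. They report only what shows in the picture. A call takes as long as a camera call. They do not tell look-alikes from the thing itself.
- env.search_frame(picture, thing): "xyz" ([x, y, z] in m, in world coordinates, good to about 4 mm: the middle of the surface that is visible of it).
- env.trace(picture, thing): "mask" (420x560 bool, what is visible of it).
The state is a dict: "clock": time; "joint_positions": joint angles; "qvel": joint speeds; "joint_torque": joint torques, N m; "position": TCP position; "tool_rot": TCP orientation; "force": force on the tool from outside, world axes, zero at the start; "wrist_torque": the same for the moment, N m; "opening": opening from 0.0 (shut) to 1.0 (fully open); "finger_force": force on a finger pad.
Only numpy, scipy, OpenCV 4.12 (cv2) and the standard library are available. Lean on these libraries where they do the work, as an engineer would, in place of code of your own. Each camera call takes 0.05 s, during which the arm holds its last target. There are 200 camera calls.

TASK

On the repair bench, bring the little screw jack to its working setting: using the blue-handled pin bar in the holes of the brass collar, turn the collar counter-clockwise (seen from above) until its red mark stands level with the green mark on the grey cover, moving the bar back to the next hole when the cover's window stops it. Turn the collar only with the bar, not with the gripper, and when done stand the blue bar back upright, fully home, in the place in the black tool stand that it came from.

Things in the scene. Friction and masses are not known exactly. Their poses are not given: they have to be found in the camera images.
- jack: Low round screw jack fixed to the bench, 160 mm across; origin under its centre, on the collar's vertical axis. Angles are about it, from the jack's x axis, counter-clockwise from above. Its fixed grey cover (radius 35 to 74 mm, top at 54 mm) has a green radial stripe at +90 degrees. In the middle a black pad 30 mm wide, top 60 to 67 mm high, rises as the collar turns.
- window (a point): Middle of the cover's open window: on the jack's x axis, 48 mm from the centre, 46 mm high. Here the brass collar's holes show, from -66 to +66 degrees. The bar's centre can travel from about -56 to +56 degrees, too little for the whole turn from one hole: use two neighbouring holes in turn. In a hole, the bar pushes the wall when 6 mm (7 degrees) past the hole's centre.
- collar (a joint): Brass collar's angle (rad), growing counter-clockwise from above; 0 = red stripe (on its hub) at the green. Starts at -2.16 to -1.75; stops -2.9, +0.6. Light friction (0.1 N m), stays as left. Six square holes 24 mm wide, open upward, centres on a 48 mm radius at jack angles 17 + 60 k degrees plus this angle; mouths 46 mm, floors 26 mm above the bench.
- bar: Blue-handled pin bar, 0.16 kg, upright in the stand. Origin at the lower tip, z up the bar: round steel shank 12 mm thick, 0 to 48 mm; flange 36 mm wide to 53 mm; blue handle 26 mm square to 115 mm, sides along x and y. Tip is 14 mm above the bench in the stand. The red and yellow tools beside it look alike but have 19 mm shanks: not for this job; their order varies.
- stand: Black block fixed to the bench, 80 (x) x 190 (y) x 62 mm high; origin at the centre of its underside. Three square sockets 22 mm wide, 52 mm deep, at y = -60, 0, +60 mm (x = 0), each holding a tool. A tool is home when its flange rests on the block's top. The tools' sides start parallel to the block's: grip the bar across the block, along its x axis.
Things that resemble listed ones, but are neither listed nor needed, are in the scene too. Leave any brown look-alike of the stand alone. There is more than one size of the bar; the job needs the smaller.

How it is judged (in metres and radians):
At the end, for the whole second after the job is handed in: The collar stands within 12 degrees (0.21 rad) of the position where its red mark meets the green mark, and the blue bar is back at rest in the socket it came from: within 15 mm of its first place, upright within 10 degrees, its flange no more than 6 mm above the block (value of joint collar between -0.21 and 0.21 rad and distance of bar from where it was at the start of the episode below 0.015 m and angle between bar's own z axis and vertical below 0.17 rad and z of bar in the frame of stand below 0.02 m and linear speed of bar below 0.03 m/s); the robot touches nothing.
It fails at once if the gripper or arm pushes the jack or its collar with more than 4 N (contact force between any of the fingers, the arm and jack above 4 N).
It also fails if it takes over 58 s, if anything falls off the work surface, if the arm or the gripper's body presses on something with over 40 N, if the wrist force passes 120 N, or if a joint passes its speed limit or range.

## Working session

There is one attempt and no reset: what is moved stays moved. The work goes in short steps, each a Python script; the robot and the scene stay as the last script left them, time stands still between calls to the robot, and variables do not carry over. Pictures are saved under pics/ and viewed, at most 13 in all, crops included, and the job is handed in when it is done.

```bash
mkdir -p pics
python3 - <<'E'
from workcell import env
import cv2, numpy as np
s=env.read_state(); print(s["clock"],s["position"],s["tool_rot"],s["opening"])
ims=[]
for n in ("side","top"):
    f=env.grab_frame(n); ims.append(f["image"])
    print(n,f["fx"],f["fy"],f["cx"],f["cy"],f["D"],f["position"],f["orientation"])
    for t in ("jack","collar","bar","stand"):
        for d in env.search_frame(f,t)[:4]: print(t,np.round(d["xyz"],3),round(d["score"],2))
    cv2.imwrite(f"pics/{n}0.png",f["image"])
E
```

```text
0.0 [0.18557522 0.59618025 0.22142998] [ 1.79872604e+02 -5.42659358e-03 -1.73027735e+01] 0.9984171976405652
side 492.51240206094104 492.51240206094104 285.1218074849144 210.56267038808647 [0.0247499 0.        0.        0.        0.       ] [-0.1394104  -1.04950744  0.76592284] [ 58.52926278   0.97652436 -34.17550631]
jack [0.528 0.132 0.049] 0.88
jack [ 0.561 -0.216  0.048] 0.42
collar [0.578 0.147 0.049] 0.68
bar [ 0.599 -0.262  0.1  ] 0.71
bar [ 0.705 -0.282  0.109] 0.63
stand [ 0.562 -0.216  0.047] 0.85
stand [ 0.236 -0.514  0.064] 0.57
top 419.30306271166467 419.30306271166467 279.57416690780843 208.629958926913 [-0.04925699  0.          0.          0.          0.        ] [ 0.39622589 -0.11524516  1.06659569] [ 4.30451102e+00 -2.42412886e-02 -8.87811723e+01]
jack [0.543 0.155 0.055] 0.75
collar [0.571 0.156 0.046] 0.69
bar [ 0.597 -0.245  0.126] 0.8
bar [ 0.706 -0.267  0.151] 0.74
stand [ 0.252 -0.483  0.064] 0.81
```

View pics/side0.png

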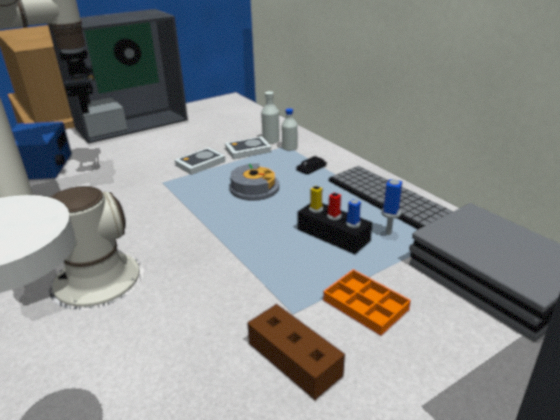

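View pics/top0.png

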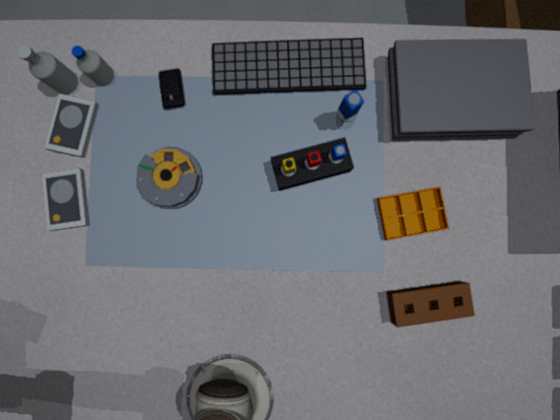

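The side view shows the jack at (254,182), the stand at (335,228) with the small blue bar at (354,212), and a larger blue decoy at (392,205). In the top view the jack is at (168,177), the stand at (312,163) and the bar at (338,152). Next I'll zoom in on the jack and stand.

```bash
cat > h.py <<'E'
from workcell import env
import cv2, numpy as np
from scipy.spatial.transform import Rotation as R
from scipy.optimize import least_squares
def cam(f):
    Rc=R.from_euler("xyz",f["orientation"],degrees=True).as_matrix()@np.diag([1,-1,-1])
    return Rc,np.array(f["position"]),np.array([[f["fx"],0,f["cx"]],[0,f["fy"],f["cy"]],[0,0,1.]]),np.array(f["D"])
def proj(f,P):
    Rc,p,K,D=cam(f)
    return cv2.projectPoints(np.atleast_2d(P).astype(float),cv2.Rodrigues(Rc.T)[0],-Rc.T@p,K,D)[0][:,0]
def onz(f,uv,z):
    Rc,p,K,D=cam(f)
    u=cv2.undistortPoints(np.array(uv,float).reshape(-1,1,2),K,D)[:,0]
    d=np.c_[u,np.ones(len(u))]@Rc.T
    return p+d*((z-p[2])/d[:,2])[:,None]
E
python3 - <<'E'
from h import *
import pickle
F={n:env.grab_frame(n) for n in ("side","top")}
pickle.dump(F,open("F0.pkl","wb"))
M={}
for n in F:
    for t in ("jack","collar","bar","stand"):
        M[n,t]=env.trace(F[n],t)
        for d in M[n,t][:3]:
            m=d["mask"]; ys,xs=np.nonzero(m); print(n,t,round(d["score"],2),m.sum(),xs.min(),xs.max(),ys.min(),ys.max(),xs.mean().round(1),ys.mean().round(1))
pickle.dump(M,open("M0.pkl","wb"))
t=F["top"]["image"]; s=F["side"]["image"]
a=cv2.resize(t[135:220,125:210],(400,400),interpolation=cv2.INTER_CUBIC)
b=cv2.resize(t[120:205,265:365],(400,340),interpolation=cv2.INTER_CUBIC)
c=cv2.resize(s[150:210,215:295],(400,300),interpolation=cv2.INTER_CUBIC)
d=cv2.resize(s[170:255,290:410],(400,283),interpolation=cv2.INTER_CUBIC)
o=np.zeros((600,800,3),np.uint8)
# fit rows: 400*0.75
o[:300,:400]=cv2.resize(t[135:210,125:225],(400,300),interpolation=cv2.INTER_CUBIC)
o[:300,400:]=cv2.resize(t[125:200,265:365],(400,300),interpolation=cv2.INTER_CUBIC)
o[300:,:400]=c; o[300:583,400:]=d
cv2.imwrite("pics/zoom.png",o)
E
```

```text
side jack 0.68 1472 230 278 163 200 253.1 182.5
side bar 0.8 345 347 360 199 227 353.8 213.4
side bar 0.63 744 382 401 179 234 391.8 203.0
side stand 0.79 5189 248 345 304 399 296.7 350.7
side stand 0.71 2110 297 372 203 253 334.6 229.0
top jack 0.96 3150 137 201 146 208 169.2 177.0
top collar 0.69 1039 151 195 149 188 170.7 166.4
top bar 0.7 585 337 363 90 121 350.1 106.1
top bar 0.49 227 329 345 144 162 337.4 152.9
top stand 0.75 3175 386 473 280 326 430.1 303.2
top stand 0.63 2132 270 353 138 190 310.4 164.8
```

View pics/zoom.png

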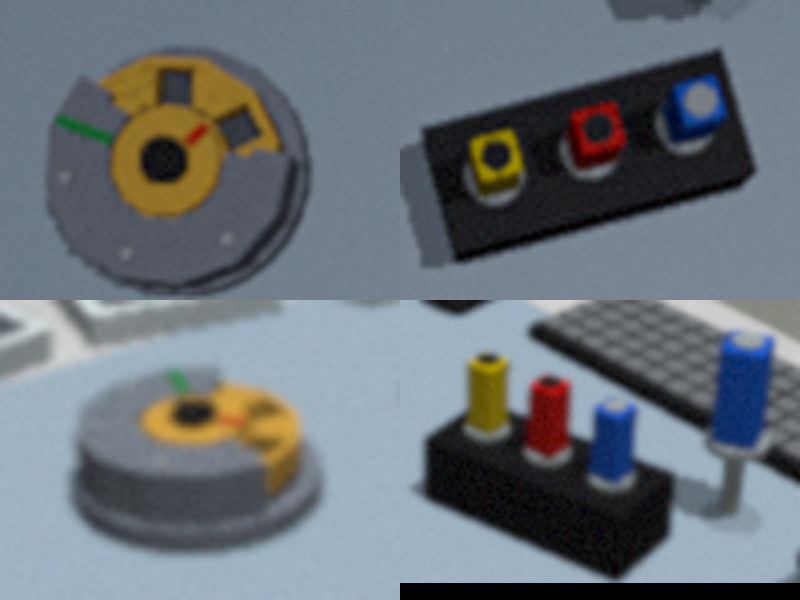

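Run:
```python
from h import *
import pickle
F=pickle.load(open("F0.pkl","rb")); T,S=F["top"],F["side"]
tt=lambda p,o,k:np.array(o)+(np.array(p,float)-np.array(k[1]))/k[0]
tools=np.array([[497,155],[600,127],[703,100]])
ut=np.array([265,125])+(tools-[400,0])/4
us=np.array([290,170])+(np.array([[488,359],[550,383],[615,403]])-[400,300])/(400/120)
# triangulate each tool top
for a,b in zip(ut,us):
    r=least_squares(lambda P:np.r_[proj(T,P)[0]-a,proj(S,P)[0]-b],[.6,-.25,.12]); print("tool",r.x.round(4),r.fun.round(1))
P=onz(T,ut,.129); print(P.round(4)); d=P[0]-P[2]; print("stand yaw",np.degrees(np.arctan2(d[1],d[0]))-90,np.linalg.norm(d))
# jack
o=np.array([125,135]); 
obs=[((163,160),0,0,.061),((110,140),.035,90,.054),((57,120),.074,90,.054)]
hol=[((176,87),1),((239,128),0)]
def model(q):
    x,y,th,c=q; L=[];U=[]
    for p,r,a,z in obs: L.append([x+r*np.cos(th+np.radians(a)),y+r*np.sin(th+np.radians(a)),z]);U.append(o+np.array(p)/4)
    for p,k in hol:
        a=th+c+np.radians(17+60*k); L.append([x+.048*np.cos(a),y+.048*np.sin(a),.046]);U.append(o+np.array(p)/4)
    e=(proj(T,np.array(L))-np.array(U)).ravel()
    sp=np.array([215,150])+np.array([194,112])/5
    return np.r_[e, 0.5*(proj(S,[x,y,.061])[0]-sp)]
for c0 in np.radians([-120,-60,0,60]):
    r=least_squares(model,[.54,.15,0,c0]); print(r.x.round(4),np.degrees(r.x[2:]).round(1),r.cost.round(2),r.fun.round(1))
x,y,th,_=r.x
w=onz(T,[o+np.array([188,140])/4,o+np.array([207,127])/4],.058)
print("red ang world",np.degrees(np.arctan2(w[:,1]-y,w[:,0]-x)),"collar",np.degrees(np.arctan2(w[:,1]-y,w[:,0]-x)-th)-90)
```

```text
tool [ 0.5694 -0.1341  0.1289] [ 0.1 -0.2 -0.2  0. ]
tool [ 0.5867 -0.1921  0.1278] [ 0.  -0.  -0.1  0. ]
tool [ 0.6028 -0.2499  0.1316] [ 0.  -0.1 -0.1  0. ]
[[ 0.569  -0.1339  0.129 ]
 [ 0.5864 -0.1919  0.129 ]
 [ 0.6032 -0.2502  0.129 ]]
stand yaw 16.384763040551746 0.12126945118754921
[ 0.5483  0.1643 -0.3407 -1.0407] [-19.5 -59.6] 0.71 [-0.1 -0.1  0.8  0.3 -0.5 -0.2 -0.1 -0.1  0.   0.1 -0.3 -0.4]
[ 0.5483  0.1643 -0.3407 -1.0407] [-19.5 -59.6] 0.71 [-0.1 -0.1  0.8  0.3 -0.5 -0.2 -0.1 -0.1  0.   0.1 -0.3 -0.4]
[ 0.5483  0.1643 -0.3407 -1.0407] [-19.5 -59.6] 0.71 [-0.1 -0.1  0.8  0.3 -0.5 -0.2 -0.1 -0.1  0.   0.1 -0.3 -0.4]
[ 0.5483  0.1643 -0.3407 -1.0407] [-19.5 -59.6] 0.71 [-0.1 -0.1  0.8  0.3 -0.5 -0.2 -0.1 -0.1  0.   0.1 -0.3 -0.4]
red ang world [-48.16842645 -50.62609616] collar [-118.64740919 -121.1050789 ]
```

Run:
```python
from h import *
import pickle
F=pickle.load(open("F0.pkl","rb")); T,S=F["top"],F["side"]
r=least_squares(lambda P:np.r_[proj(T,P)[0]-[354,96.5],proj(S,P)[0]-[394.4,182]],[.7,-.25,.15]); print("decoy top",r.x.round(3),r.fun.round(1))
print(env.inverse_kinematics([.603,-.25,.25],[180,0,-73.6]),env.inverse_kinematics([.603,-.25,.09],[180,0,-73.6]))
env.goto([.603,-.25,.26],[180,0,-73.6])
s=env.read_state(); print(s["clock"],s["position"],s["tool_rot"],s["force"])
f=env.grab_frame("side");g=env.grab_frame("top")
cv2.imwrite("pics/above.png",np.hstack([cv2.resize(f["image"][100:300,250:450],(400,400)),cv2.resize(g["image"][50:250,230:430],(400,400))]))
```

```text
decoy top [ 0.717 -0.274  0.161] [-0.3  0.4  0.5 -0.2]
[ -8.34840657  23.88552187   7.26361814   0.         -73.37809628
  24.74840657] [-8.34840657e+00  3.10846703e+01 -4.91423975e+00  2.54444375e-14
 -5.40010899e+01  2.47484066e+01]
4.3 [ 0.60328625 -0.24927207  0.2599616 ] [ 1.79999563e+02  5.35532959e-03 -7.35360862e+01] [-0.20545637  0.40589975 -0.35488616]
```

View pics/above.png

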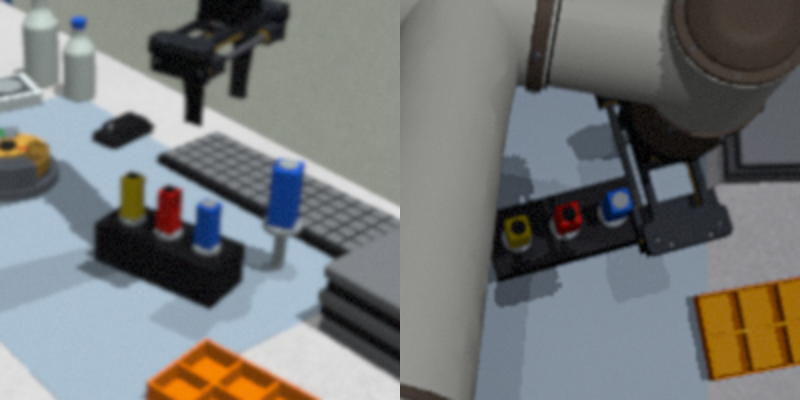

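The fingers line up along the block's x axis above the blue bar (bar top at (208,203) in the left half). The decoy's top is about 161 mm high, so I'll grip high on the handle to keep the gripper body clear of it.

Run:
```python
from h import *
print(env.move_straight([.603,-.25,.098],rate=.12,force_limit=12))
env.gripper_to(0.0,45)
s=env.read_state(); print(s["clock"],s["position"],s["opening"],s["finger_force"],s["force"])
print(env.move_straight([.603,-.25,.26],rate=.12))
s=env.read_state(); print(s["clock"],s["position"],s["opening"],s["finger_force"],s["force"])
f=env.grab_frame("side")
cv2.imwrite("pics/lift.png",cv2.resize(f["image"][100:300,250:450],(500,500)))
```

```text
False
6.9167 [ 0.60305315 -0.25000559  0.09797112] 0.2963940555123493 44.99449733644724 [0.0378047  0.00144571 0.10725156]
False
8.4167 [ 0.60258701 -0.24984284  0.25890441] 0.2975862398580219 44.99473515897989 [ 0.13816343  0.58784885 -0.55695027]
```

View pics/lift.png

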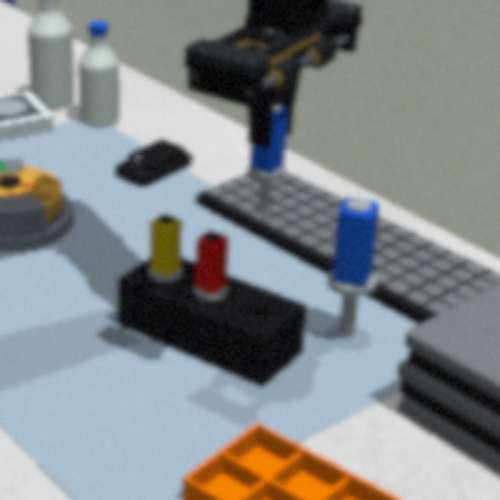

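The bar (267,150) is held upright and its socket is empty. Now I'll insert it in the hole at -42.6° and make the first stroke.

```bash
cat >> h.py <<'E'
J=np.array([.5483,.1643]); TH=-19.5
def at(a,z,r=.048):
    a=np.radians(a+TH); return [J[0]+r*np.cos(a),J[1]+r*np.sin(a),z]
def rep(t=""):
    s=env.read_state(); print(t,round(s["clock"],2),np.round(s["position"],4),np.round(s["force"],1),np.round(s["wrist_torque"],2),round(s["opening"],3)); return s
def arc(a,b,z,step=8,rate=.05):
    for x in np.linspace(a,b,int(np.ceil(abs(b-a)/step))+1)[1:]:
        if env.move_straight(at(x,z),rate=rate,force_limit=25): rep("STOP %.0f"%x); return False
    return True
E
python3 - <<'E'
from h import *
env.goto(at(-42.6,.26),[180,0,-73.6])
env.move_straight(at(-42.6,.15),rate=.15,force_limit=15)
rep("pre")
hit=env.move_straight(at(-42.6,.114),rate=.04,force_limit=8); rep("in %s"%hit)
if not hit: print(arc(-42.6,-15,.114)); rep("part")
f=env.grab_frame("side");g=env.grab_frame("top")
cv2.imwrite("pics/in.png",np.hstack([cv2.resize(f["image"][130:230,200:300],(400,400),interpolation=2),cv2.resize(g["image"][125:225,120:220],(400,400),interpolation=2)]))
E
```

```text
pre 10.74 [0.5717 0.1218 0.151 ] [-0.2  0.  -0.9] [ 0.11 -0.08  0.07] 0.293
in False 11.79 [0.571  0.122  0.1143] [-1.1  0.2 -1.5] [ 0.06 -0.03 -0.01] 0.297
True
part 12.86 [0.5881 0.1374 0.1139] [-0.8  0.4 -2.1] [-0.08  0.48 -0.01] 0.294
```

View pics/in.png

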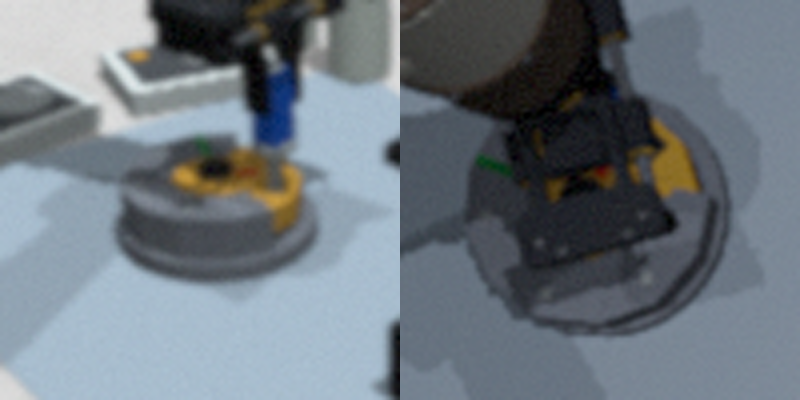

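The bar sits in the hole at (275,155), and the collar is turning: the red mark is now at (250,172). Finishing the first stroke.

Run:
```python
from h import *
print(arc(-15,40,.114)); rep("end")
print(arc(40,33,.114)); 
env.move_straight(at(33,.16),rate=.1,force_limit=15); rep("up")
env.move_straight([.60,.0,.24],rate=.2); rep()
g=env.grab_frame("top"); f=env.grab_frame("side")
import pickle; pickle.dump((g,f),open("F1.pkl","wb"))
cv2.imwrite("pics/s1.png",np.hstack([cv2.resize(f["image"][150:210,215:295],(400,300),interpolation=2),cv2.resize(g["image"][135:210,125:225],(400,300),interpolation=2)]))
```

```text
True
end 14.94 [0.5934 0.1816 0.1141] [-0.3 -0.9 -1.8] [-0.2   0.07  0.03] 0.299
True
up 15.82 [0.5945 0.1755 0.1597] [-0.1  0.3 -1.3] [ 0.09  0.   -0.02] 0.297
 16.93 [0.5996 0.0006 0.2392] [-0.8 -0.1 -0.9] [ 0.13 -0.02 -0.02] 0.299
```

View pics/s1.png

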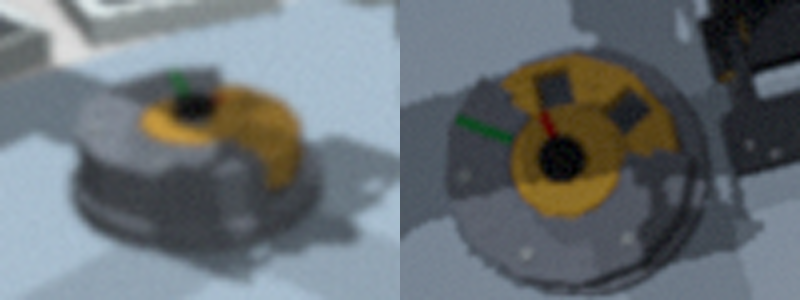

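The red mark is at (547,125), short of the green mark, and the holes are at (553,88) and (630,110). I'll compute the collar angle and do the second stroke.

Run:
```python
from h import *
import pickle
g,f=pickle.load(open("F1.pkl","rb"))
o=np.array([125,135])
def ang(p,z):
    w=onz(g,[o+np.array(p)/4],z)[0,:2]-J; return (np.degrees(np.arctan2(w[1],w[0]))-TH+180)%360-180
h=[ang((153,88),.046),ang((230,110),.046)]; red=ang((143,117),.058)
print(h,red-90)
lo=(h[1]+h[0]-60)/2; print("lower hole",lo,"collar",lo-17)
# hole 'lo' needs to reach 17 (k=0) 
if -50<lo<0 and abs(h[0]-h[1]-60)<10:
    env.goto(at(lo,.2),[180,0,-73.6])
    env.move_straight(at(lo,.15),rate=.15,force_limit=15)
    hit=env.move_straight(at(lo,.114),rate=.04,force_limit=8); rep("in %s"%hit)
    if not hit:
        print(arc(lo,24,.114)); rep("end"); print(arc(24,17,.114))
        env.move_straight(at(17,.17),rate=.1,force_limit=15)
        env.move_straight([.60,.0,.26],rate=.2); rep()
        g=env.grab_frame("top"); f=env.grab_frame("side")
        pickle.dump((g,f),open("F2.pkl","wb"))
        cv2.imwrite("pics/s2.png",np.hstack([cv2.resize(f["image"][90:190,215:315],(400,400),interpolation=2),cv2.resize(g["image"][135:210,125:225],(400,400),interpolation=2)]))
        cv2.imwrite("pics/s2.png",np.vstack([np.hstack([cv2.resize(f["image"][150:210,215:295],(400,300),interpolation=2),cv2.resize(g["image"][135:210,125:225],(400,300),interpolation=2)]),cv2.resize(f["image"][110:222,240:540],(800,300),interpolation=2)]))
```

```text
[np.float64(34.144826278438984), np.float64(-27.497983031386383)] -42.3042483992439
lower hole -26.6765783764737 collar -43.6765783764737
in False 19.18 [0.5818 0.1298 0.1143] [-0.5 -0.2 -1.3] [ 0.06 -0.06 -0.  ] 0.294
True
end 21.1 [0.5964 0.1685 0.1141] [-0.5 -1.1 -0.6] [-0.25  0.14  0.03] 0.294
True
 23.15 [0.5996 0.0006 0.2591] [ 0.1  0.  -2.4] [ 0.11 -0.07 -0.04] 0.301
```

View pics/s2.png

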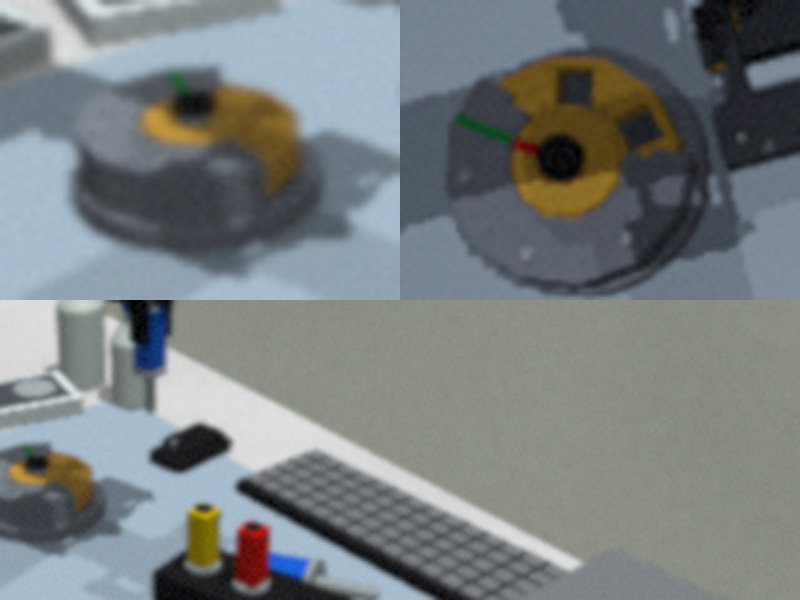

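The red mark now meets the green (525,147 against 500,137). However, the larger blue decoy now lies on its side behind the stand at about (350,209) in the side image, so I'll look before returning the bar.

Run:
```python
from h import *
import pickle
g,f=pickle.load(open("F2.pkl","rb"))
cv2.imwrite("pics/st.png",np.hstack([cv2.resize(f["image"][160:270,290:400],(400,400),interpolation=2),cv2.resize(g["image"][80:200,250:370],(400,400),interpolation=2)]))
```

```text
(no output)
```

View pics/st.png

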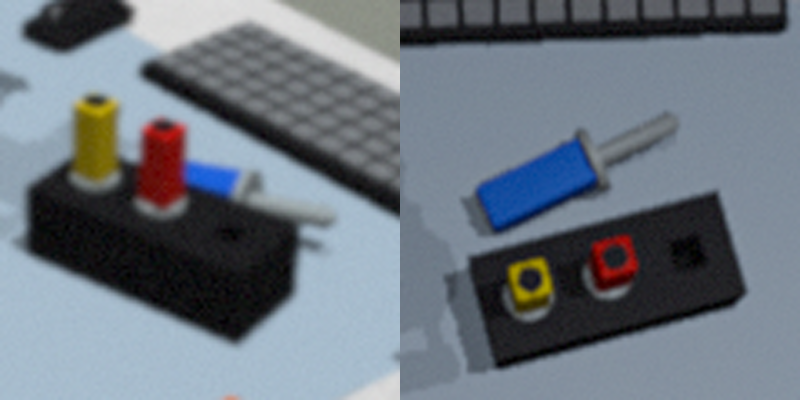

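The decoy is lying flat on the bench clear of the stand, and the empty socket at (687,250) is unobstructed. Returning the bar now.

Run:
```python
from h import *
import pickle
g,f=pickle.load(open("F2.pkl","rb"))
s=onz(g,[[336.1,155]],.062)[0]; print("socket",s.round(4))
# shank tip check: predicted bar tip in side view
env.goto([.603,-.25,.26],[180,0,-73.6])
env.move_straight([.603,-.25,.165],rate=.12,force_limit=12); rep("pre")
hit=env.move_straight([.603,-.25,.099],rate=.05,force_limit=8); rep("down %s"%hit)
f=env.grab_frame("side"); cv2.imwrite("pics/home.png",cv2.resize(f["image"][150:270,280:400],(480,480),interpolation=2))
```

```text
socket [ 0.6054 -0.2486  0.062 ]
pre 25.18 [ 0.6037 -0.25    0.1661] [-0.2 -0.2 -1.6] [ 0.05 -0.03 -0.03] 0.294
down False 26.64 [ 0.6033 -0.2501  0.0995] [-0.7 -0.2 -2.1] [ 0.05 -0.    0.01] 0.294
```

View pics/home.png

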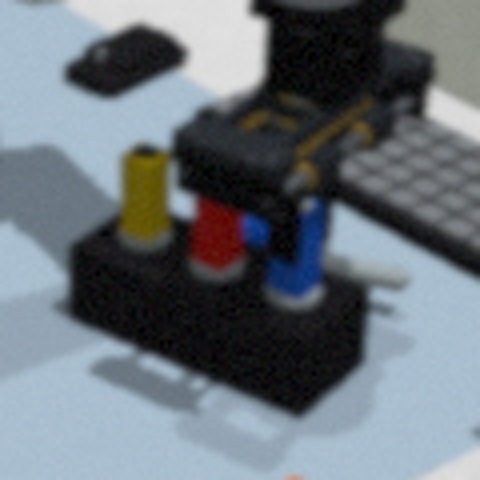

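The bar is in its socket with the flange at block level (295,292). I'll release it, retreat, check its position and hand in.

Run:
```python
from h import *
import pickle
env.gripper_to(1.0); rep("open")
env.move_straight([.603,-.25,.27],rate=.12,force_limit=10); rep("up")
env.goto([.45,-.02,.33],[180,0,-73.6]); env.dwell(.5); rep()
F=pickle.load(open("F0.pkl","rb")); f=env.grab_frame("side")
for q in (F["side"],f):
    im=q["image"][190:235,340:368]; hsv=cv2.cvtColor(im,cv2.COLOR_BGR2HSV)
    m=cv2.inRange(hsv,(105,140,60),(125,255,255)); n,l,st,c=cv2.connectedComponentsWithStats(m); k=1+np.argmax(st[1:,4]); print(st[k],c[k].round(1))
g=env.grab_frame("top")
cv2.imwrite("pics/fin.png",np.hstack([cv2.resize(f["image"][140:260,240:400],(400,300),interpolation=2),cv2.resize(g["image"][125:275,125:325],(400,300),interpolation=2)]))
```

```text
open 27.89 [ 0.603 -0.25   0.099] [0.1 0.2 0. ] [ 0.13 -0.01  0.01] 1.0
up 29.47 [ 0.6026 -0.2499  0.269 ] [-0.1 -0.2  0.3] [ 0.06 -0.03 -0.01] 0.999
 31.06 [ 0.4501 -0.0202  0.3298] [-0.  -0.2  0.6] [ 0.12 -0.08 -0.01] 1.005
[  7  12  13  22 229] [13.2 22.9]
[  1  12  20  22 294] [11.8 22. ]
```

View pics/fin.png

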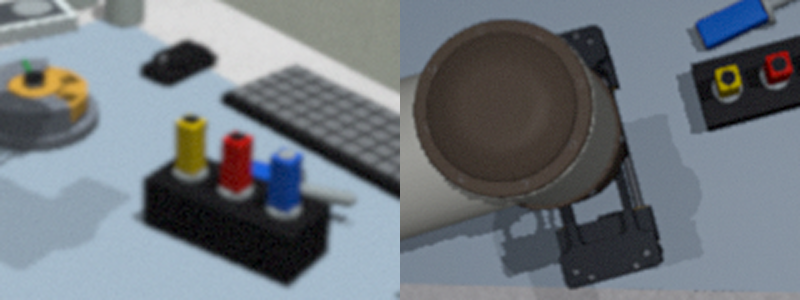

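The bar stands upright and home at (286,180): its blue region spans the same rows as at the start, and the extra width comes from the decoy behind it.

```bash
python3 -c "
from workcell import env
print(env.close_job())"
```

```text
the job is handed in; nothing more can be done
None
```

I've handed the job in (no verdict came back): the last pictures show the collar's red mark meeting the green and the blue bar upright and home in its own socket, but the larger blue look-alike was knocked over along the way, probably by the gripper, and lies on the bench behind the stand.

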